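Push the round cutter into its dock

TASK

Put the round steel biscuit cutter away by pushing it along the table with the fingertips: slide it through the narrow gap between the two dark posts of the wooden dock and on until it rests against the dock's back board. Do not lift the cutter or tip it over, and leave the star cutter, the bell cutter and the sprinkle tub where they stand.

Things in the scene. Friction and masses are not known exactly. Their poses are not given: they have to be found in the camera images.
- cutter: The part to push: plain round steel biscuit cutter, a thin-walled open ring 52 mm in diameter, 26 mm tall, about 20 g, standing loose on the table. Origin at the centre of its underside, z up; its yaw does not matter.
- dock: Fixed wooden dock, no floor. Origin on the table midway between the two dark posts at its mouth; +x points into the dock, y from post to post. Posts: 22 mm diameter, 42 mm tall, at y = +-40 mm (gap 58 mm). Behind them light boards 10 mm thick, 30 mm tall: sides with inner faces at y = +-38 mm, back board with inner face at x = 85 mm. Flat screw tabs (3 mm high) reach y = +-65 mm.
- star: Bystander: star-shaped steel cutter, 57x55 mm, 22 mm tall, loose. Origin at the centre of its underside. It stands on one side of the dock's mouth, the round cutter on the other; which side is which changes.
- bell: Bystander: bell-shaped steel cutter, 84x70 mm, 25 mm tall, loose, on the robot's right. Origin at the centre of its underside.
- tub: Bystander: red sprinkle tub with a white lid, 44 mm in diameter, 70 mm tall, loose, on the robot's left. Origin at the centre of its underside.
- dock_seat (a point): Point on the table inside the dock, on its midline at x = 59 mm from the dock's origin: where the centre of the cutter's underside is when the cutter touches the back board midway between the sides.
Not all that is in view belongs to the job. Several things have the shape of the dock; the one meant has the colours described above.

How it is judged:
By the outcome, as a careful person would: the job done as asked, in the order asked, and still so for the second after the job is handed in, with the robot touching nothing.
It also fails if it takes over 54 s, if anything falls off the work surface, if the arm or the gripper's body presses on something with over 40 N, if the wrist force passes 120 N, or if a joint passes its speed limit or range.

ROBOT

A 7-joint arm with a two-finger parallel gripper is mounted at the origin on a cart in front of the work surface, level with it; the furniture and walls round the work are solid. World frame = base frame: x ahead of the robot, y to its left, z up, the work surface at z = 0. Lengths are in m, angles in rad, forces in N, time in s.
With the tool pointing down it reaches from about 0.4 to 0.85 m from the base axis. Payload 4.5 kg.
Tool frame: the origin (TCP) lies on the centre line of the jaws, within the pads' length; the fingertips stand 14 mm ahead of it and the grasp point (between the pads) lies 5 mm behind it (r.tcp_to_tips is the z of the fingertips in the tool frame, in m); z points along the fingers, y is the direction in which the jaws open and shut (so a half turn about z gives the same grasp; the last joint's range is limited). The gripper opens to 88 mm and grips with 3 to 60 N. Pads are 18 mm wide; open, the fingers measure 123 mm over their backs; the gripper's body (75 mm by 187 mm) begins 45 mm behind the grasp point.
Start: joints at [-1.24, 0.689, -0.195, 1.565, 0.157, 0.902, -0.215], TCP at [0.183, 0.598, 0.22] pointing down, gripper open.
Joint ranges: [-3.01, 3.01], [-0.46, 2.08], [-1.47, 1.51], [0.13, 2.56], [-1, 4.14], [0.04, 2.09], [-2.66, 2.66]. Speed limits (rad/s): [2.57, 2.57, 3.14, 3.14, 3.14, 3.14, 3.14].

INTERFACE

Orientations are given as a unit quaternion [x, y, z, w].
In Python, from plant import r, viewer gives the robot as it stands.
- The arm moves only by the shell command python3 -m inch 'ROWS' [FORCE]. ROWS is JSON, a list of rows, each a list of 3 entries, a list of its own where there are three numbers: the closure, from 0 (fully open) to 1 (shut), then the shift along the tool's x, y, z in cm, then the turn about the tool's z in degrees. In form: [[fingers, [x, y, z], yaw], ...]. A call has 1 to 20 rows; each row is the pose to reach, as a shift and turn from the pose commanded when the call began, along the tool's axes at that moment; what a row does not reach only later rows make up. A row lasts 1/10 s, in which the tool goes at most 50 mm and 8.59 degrees, less where a joint would pass 70% of its speed; a pose out of reach is approached as far as the arm can. A call with a gripper value outside its range is refused whole. The fingers move at their own pace and stop on an object; FORCE is the grip in N (left out, the last holds). Time passes only in rows, so rows that repeat a pose let the fingers close. It gives the time, the measured TCP pose, the force and the opening at its end, in the units of the state.
- r.get_state(): the state, without advancing time (a new reading comes with each control period).
- viewer.snapshot(name): name is "side" or "top"; returns the picture (384x512x3 uint8, red, green, blue); there is no depth.
- viewer.camera_params(name): a dict with "intrinsics" (3x3 intrinsics, pixels), "world_to_cam" (4x4, takes a point from world to camera coordinates). Camera axes: x right, y up, looking along -z (the intrinsics and any distortion apply to the point x, -y, -z); pixel columns grow to the right and rows downward; lengths in m; the calibration is good to about 2 mm. A picture is of the moment at which its call begins. camera_params takes no time and is no camera call.
- r.finish_job(): hands the job in, once; it reports no verdict.
Trained networks look in the newest picture that a camera, given by its name, has taken for a name from the list of things; names that differ only in an ending like _2 or _b are one class to them, and where a whole thing is asked for, a point or a joint stands for the part that bears it (a point fixed in the world has none). Each returns a list of dicts, best first, with "p" (0 to 1); they miss things now and then, are a little off and sometimes report something else, mostly with a low value. They report only what shows in the picture. A call takes as long as a camera call. They do not tell look-alikes from the thing itself.
- viewer.outline_of(camera, name): "pixels" (384x512 bool, what is visible of it) and "bbox" ([left, top, width, height] in pixels, round what is visible of it).
The state is a dict: "clock": time; "q": joint angles; "qd": joint speeds; "joint_torque": joint torques, N m; "tool_pos": TCP position; "eef_rot": TCP orientation; "contact_force": force on the tool from outside, world axes, zero at the start; "moment": the same for the moment, N m; "opening": opening from 0.0 (shut) to 1.0 (fully open).
Only numpy, scipy, OpenCV 4.12 (cv2) and the standard library are available. Lean on these libraries where they do the work, as an engineer would, in place of code of your own. Each camera call takes 0.05 s, during which the arm holds its last target.

## Working session

There is one attempt and no reset: what is moved stays moved. The work goes in short steps, Python scripts to look and compute and a shell command to move; the robot and the scene stay as the last step left them, time stands still between calls to the robot, and variables do not carry over. Pictures are saved under pics/ and viewed, and the job is handed in when it is done.

```bash
mkdir -p pics; cat > h.py <<'E'
import numpy as np,cv2
from plant import r,viewer
def snap(n,f):
    im=viewer.snapshot(n); cv2.imwrite('pics/'+f,im[:,:,::-1]); return im
def proj(n,P):
    c=viewer.camera_params(n);K=np.array(c['intrinsics']);T=np.array(c['world_to_cam'])
    P=np.atleast_2d(P);p=P@T[:3,:3].T+T[:3,3];p=p*[1,-1,-1];q=p@K.T;return q[:,:2]/q[:,2:]
def unproj(n,uv,z):
    c=viewer.camera_params(n);K=np.array(c['intrinsics']);T=np.array(c['world_to_cam'])
    uv=np.atleast_2d(uv).astype(float);d=np.c_[uv,np.ones(len(uv))]@np.linalg.inv(K).T*[1,-1,-1]
    R=T[:3,:3];o=-R.T@T[:3,3];d=d@R
    return o+d*((z-o[2])/d[:,2])[:,None]
E
python3 - <<'E'
from h import *
for n in('top','side'):
    snap(n,n+'0.png'); c=viewer.camera_params(n); print(c)
s=r.get_state();print(s['clock'],s['tool_pos'],s['eef_rot'],s['opening'],r.tcp_to_tips)
E
```

```text
{'intrinsics': array([[467.91938167,   0.        , 256.76066494],
       [  0.        , 467.91938167, 190.82661632],
       [  0.        ,   0.        ,   1.        ]]), 'world_to_cam': array([[ 0.01458331, -0.99975508, -0.01664627,  0.027538  ],
       [ 0.99563632,  0.01298456,  0.09241064, -0.52257661],
       [-0.09217186, -0.01792128,  0.99558183, -1.07572791],
       [ 0.        ,  0.        ,  0.        ,  1.        ]])}
{'intrinsics': array([[370.61741074,   0.        , 253.07520121],
       [  0.        , 370.61741074, 192.27076621],
       [  0.        ,   0.        ,   1.        ]]), 'world_to_cam': array([[ 0.8601474 , -0.50994189, -0.01028166, -0.42833279],
       [ 0.29826824,  0.48654906,  0.82116141, -0.19843365],
       [-0.41374207, -0.70938655,  0.57060338, -0.65454717],
       [ 0.        ,  0.        ,  0.        ,  1.        ]])}
0.1 [0.18266351 0.59710807 0.21880178] [ 1.47829565e-01  9.89012521e-01 -8.05710594e-04 -6.29453487e-05] 1.0008851597780721 0.014
```

View pics/top0.png

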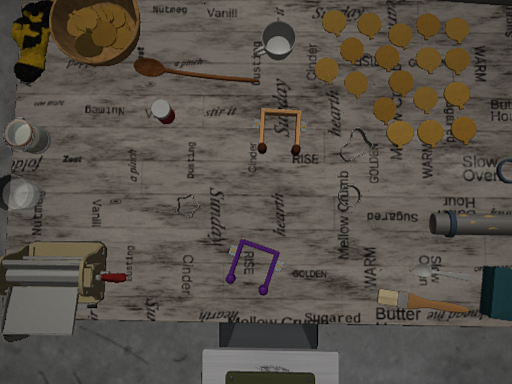

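View pics/side0.png

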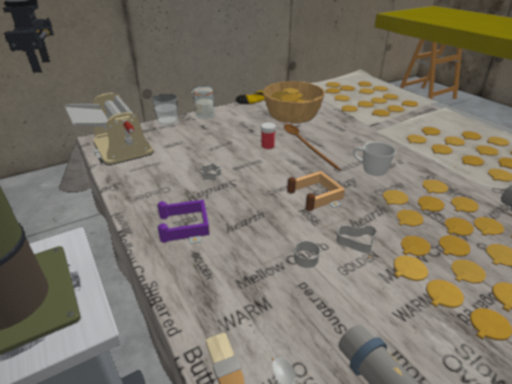

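The top view shows these candidates:
- **Docks:** the brown one with dark posts at (262,148) and (296,149), and a purple look-alike around (255,265).
- **Cutters:** the round ring near (348,194), the star at (187,205) and the bell at (357,147). The ring at (505,170) and the mug at (277,40) could also pass for a round shape.

I choose the brown dock and the ring at (348,194). Next I'll measure them and check with a close crop.

```bash
python3 - <<'E'
from h import *
im={n:cv2.imread(f'pics/{n}0.png') for n in('top','side')}
c=im['top'][90:230,160:400]; cv2.imwrite('pics/crop1.png',cv2.resize(c,None,fx=3.3,fy=3.3,interpolation=cv2.INTER_CUBIC))
for n in('top','side'):
  for k in('cutter','dock','star','bell','tub'):
    for d in viewer.outline_of(n,k)[:3]:
        ys,xs=np.nonzero(d['pixels']); b=d['bbox']; cc=[b[0]+b[2]/2,b[1]+b[3]/2]
        print(n,k,round(d['p'],2),b,unproj(n,cc,.012)[0].round(3))
print('posts',unproj('top',[[262,148.5],[296,149.5]],.042).round(4))
E
```

```text
top dock 0.92 [225.9, 238.8, 53.7, 56.7] [0.344 0.042 0.012]
top dock 0.65 [251.2, 110.2, 52.6, 44.6] [ 0.665 -0.013  0.012]
top star 0.75 [338.8, 183.4, 21.6, 21.2] [ 0.519 -0.185  0.012]
top star 0.42 [173.5, 194.1, 17.4, 20.4] [0.489 0.212 0.012]
top bell 0.45 [338.1, 127.6, 34.3, 33.5] [ 0.638 -0.199  0.012]
top tub 0.62 [151.1, 99.2, 21.5, 22.8] [0.716 0.268 0.012]
side cutter 0.65 [293.7, 241.0, 27.2, 28.5] [ 0.514 -0.183  0.012]
side dock 0.82 [288.2, 172.0, 57.0, 43.0] [ 0.664 -0.025  0.012]
side dock 0.6 [161.1, 201.9, 48.8, 42.7] [0.346 0.035 0.012]
side star 0.78 [203.0, 164.2, 13.9, 16.5] [0.483 0.2   0.012]
side star 0.28 [337.0, 224.6, 41.7, 31.8] [ 0.629 -0.203  0.012]
side bell 0.83 [338.6, 225.4, 39.4, 27.9] [ 0.633 -0.2    0.012]
side tub 0.84 [263.2, 123.7, 13.6, 25.4] [0.736 0.297 0.012]
posts [[ 0.6198  0.0237  0.042 ]
 [ 0.6184 -0.0556  0.042 ]]
```

View pics/crop1.png

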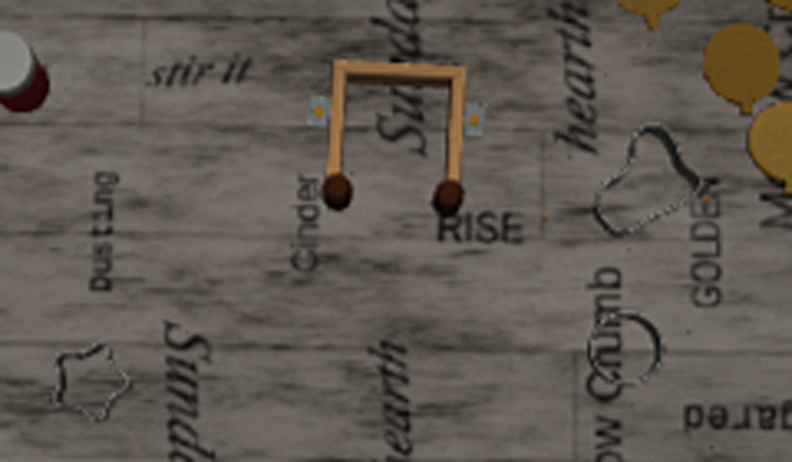

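```bash
cat >> h.py <<'E'
def overlay(n,im,cut,dock,f,box,s):
    x0,y0,x1,y1=box; o=cv2.resize(im[y0:y1,x0:x1,::-1],None,fx=s,fy=s,interpolation=cv2.INTER_CUBIC)
    t=np.linspace(0,2*np.pi,60)
    def L(P,col):
        q=(proj(n,np.array(P))-[x0,y0]+.5)*s
        cv2.polylines(o,[(q*8).round().astype(int)],False,col,1,cv2.LINE_AA,3)
    if cut is not None:
        for z,col in((0,(0,0,255)),(.026,(0,255,0))):
            L(np.c_[cut[0]+.026*np.cos(t),cut[1]+.026*np.sin(t),0*t+z],col)
    dx,dy,a=dock;c,sn=np.cos(a),np.sin(a)
    W=lambda p:[dx+c*p[0]-sn*p[1],dy+sn*p[0]+c*p[1],p[2]]
    for sg in(1,-1): L([W((.011*np.cos(u),sg*.04+.011*np.sin(u),.042)) for u in t],(255,255,0))
    L([W(p) for p in((0,.038,.03),(.085,.038,.03),(.085,-.038,.03),(0,-.038,.03))],(255,0,255))
    cv2.imwrite('pics/'+f,o)
E
python3 - <<'E'
from h import *
im={n:cv2.imread(f'pics/{n}0.png')[:,:,::-1] for n in('top','side')}
cut=(.517,-.185);dock=(.619,-.016,-.018)
overlay('top',im['top'],cut,dock,'ov_t.png',(240,90,390,220),5)
overlay('side',im['side'],cut,dock,'ov_s.png',(270,160,370,280),5)
E
```

```text
(no output)
```

View pics/ov_t.png

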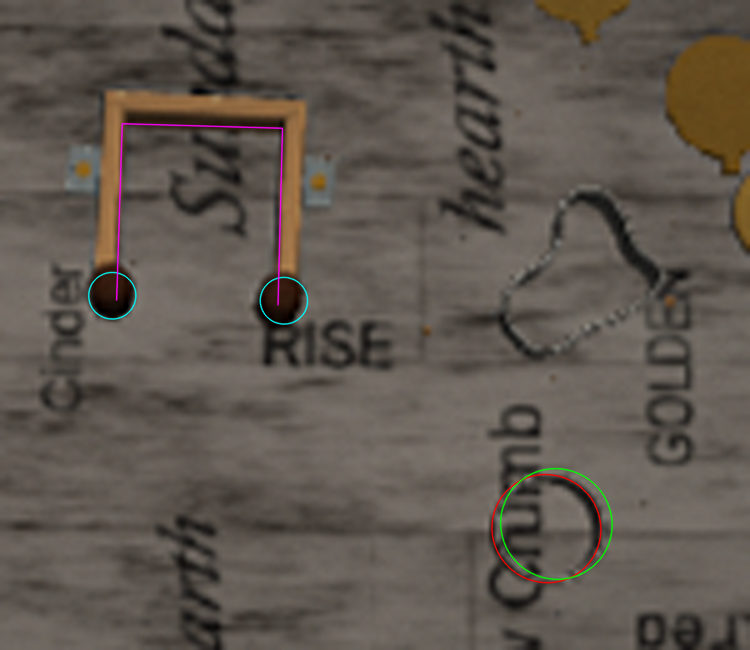

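View pics/ov_s.png

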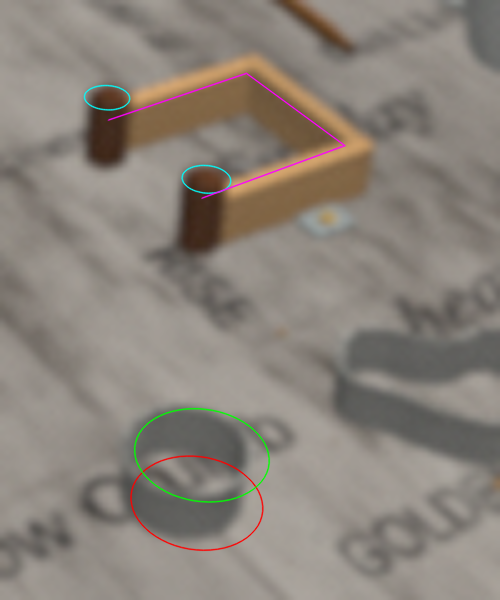

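```bash
python3 - <<'E'
from h import *
a=cv2.imread('pics/side0.png')[225:285,275:345]; b=cv2.imread('pics/top0.png')[170:220,325:375]
f=lambda x,s:cv2.convertScaleAbs(cv2.resize(x,None,fx=s,fy=s,interpolation=cv2.INTER_NEAREST),alpha=1.5)
A=f(a,6);B=f(b,7)
o=np.zeros((max(A.shape[0],B.shape[0]),A.shape[1]+B.shape[1],3),np.uint8);o[:A.shape[0],:A.shape[1]]=A;o[:B.shape[0],A.shape[1]:]=B
print(o.shape);cv2.imwrite('pics/z.png',o[:, :800])
E
```

```text
(360, 770, 3)
```

View pics/z.png

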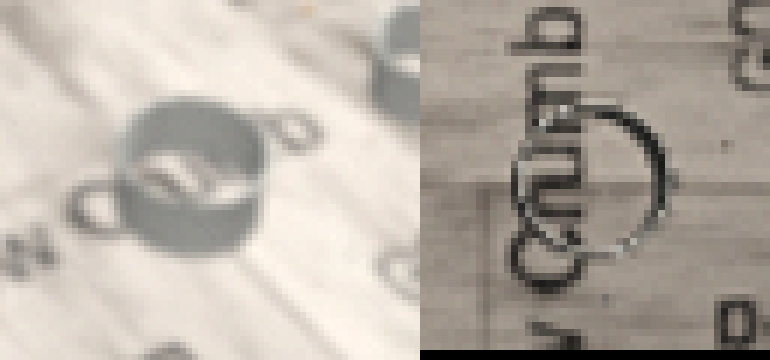

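The chosen cutter is the round steel ring at top-view pixels 338–361, 184–207. Its position fits both views at about (0.515, −0.182). The brown dock overlay also agrees in both views. Closed, the fingers measure about 35×18 mm, so they fit inside the ring and can push it from within. I'll work out the shifts for that.

```bash
cat >> h.py <<'E'
from scipy.spatial.transform import Rotation as Ro
def shift(target,s=None):
    s=s or r.get_state();return (Ro.from_quat(s['eef_rot']).inv().apply(np.array(target)-s['tool_pos'])*100).round(2)
DOCK=(.619,-.016,-.018)
def dk():
    s=r.get_state();M=Ro.from_quat(s['eef_rot']).as_matrix();p=s['tool_pos'][:2]-DOCK[:2];a=DOCK[2]
    print('t',s['clock'],s['tool_pos'].round(4),'F',np.round(s['contact_force'],1),'op',round(s['opening'],3),'tool x ang',np.degrees(np.arctan2(M[1,0],M[0,0])).round(2),'indock mm',(1000*np.array([[np.cos(a),np.sin(a)],[-np.sin(a),np.cos(a)]])@p).round(1))
E
python3 - <<'E'
from h import *
dk();print(shift((.45,.2,.26)),shift((.515,-.182,.15)),shift((.3,.4,.26)))
E
```

```text
t 0.6 [0.1827 0.5977 0.2195] F [-0.1 -0.9 -0. ] op 1.0 tool x ang 163.0 indock mm [-447.2  605.8]
[-37.19 -30.22  -4.05] [-54.58 -64.85   6.95] [-16.99 -15.48  -4.05]
```

```bash
python3 -m inch '[[1,[0,0,-4],0],[1,[-4,-3.5,-4],0],[1,[-8,-7,-4],-4],[1,[-12,-10.5,-4],-8],[1,[-16,-14,-4],-12],[1,[-20,-17,-4],-16],[1,[-24,-20,-4],-16],[1,[-28,-23,-4],-16],[1,[-32,-26,-4],-16],[1,[-36,-29,-4],-16],[1,[-38,-32,-4],-16],[1,[-40,-36,-3],-16],[1,[-42,-40,-2],-16],[1,[-44,-44,0],-16],[1,[-46,-48,2],-16],[1,[-48,-52,4],-16],[1,[-50,-56,5],-16],[1,[-52,-60,6],-16],[1,[-54.6,-64.8,7],-16],[1,[-54.6,-64.8,7],-16]]' 10; python3 -c "
from h import *
dk();print(shift((.515,-.182,.06)))"
```

```text
clock: 2.6
tool_pos: [0.5148, -0.1901, 0.1483]
eef_rot: [0.014, 1.0, -0.002, -0.0]
contact_force: [-0.6, -0.3, -1.1]
opening: 0.01
t 2.6 [ 0.5148 -0.1901  0.1483] F [-0.6 -0.3 -1.1] op 0.01 tool x ang 178.38 indock mm [-101.1 -175.9]
[-0.01  0.85  8.82]
```

```bash
python3 -m inch '[[1,[0,0,4],0],[1,[0,0,8.8],0],[1,[0,0,8.8],0],[1,[0,0,8.8],0]]'; python3 -c "
from h import *
dk();print(shift((.515,-.182,.018)))
for n in('top','side'):
    im=snap(n,n+'1.png')
b=cv2.imread('pics/top1.png')[150:240,290:410];a=cv2.imread('pics/side1.png')[180:300,250:370]
cv2.imwrite('pics/z1.png',np.hstack([cv2.resize(a,(400,400)),cv2.resize(b,(400,300))[:,:][np.r_[0:300,[0]*100]]]))
"
```

```text
clock: 3.0
tool_pos: [0.5152, -0.1809, 0.0617]
eef_rot: [0.008, 1.0, 0.0, -0.001]
contact_force: [0.9, 1.2, 0.5]
opening: 0.004
t 3.0 [ 0.5152 -0.1809  0.0617] F [0.9 1.2 0.5] op 0.004 tool x ang 179.05 indock mm [-100.9 -166.7]
[ 0.01 -0.11  4.37]
```

View pics/z1.png

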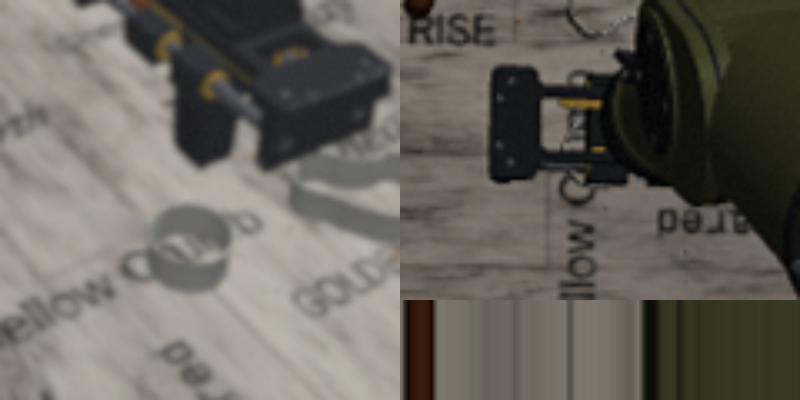

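```bash
python3 -c "
from h import *
im=cv2.imread('pics/side1.png');x0,y0,s=270,190,8
o=cv2.resize(im[y0:y0+75,x0:x0+100],None,fx=s,fy=s,interpolation=cv2.INTER_CUBIC);o=cv2.convertScaleAbs(o,alpha=1.6)
def L(P,c):
    q=(proj('side',np.array(P))-[x0,y0]+.5)*s;cv2.polylines(o,[q.round().astype(int)],True,c,1)
cx,cy=.5152,-.1809
for z in(.0477,.004):L([[cx+a,cy+b,z] for a,b in((.009,.0175),(.009,-.0175),(-.009,-.0175),(-.009,.0175))],(0,0,255))
t=np.linspace(0,6.28,50)
for (x,y,c) in((.515,-.182,(0,255,0)),(.512,-.180,(255,255,0))):
  for z in(0,.026):L(np.c_[x+.026*np.cos(t),y+.026*np.sin(t),0*t+z],c)
cv2.imwrite('pics/z2.png',o)"
```

```text
(no output)
```

View pics/z2.png

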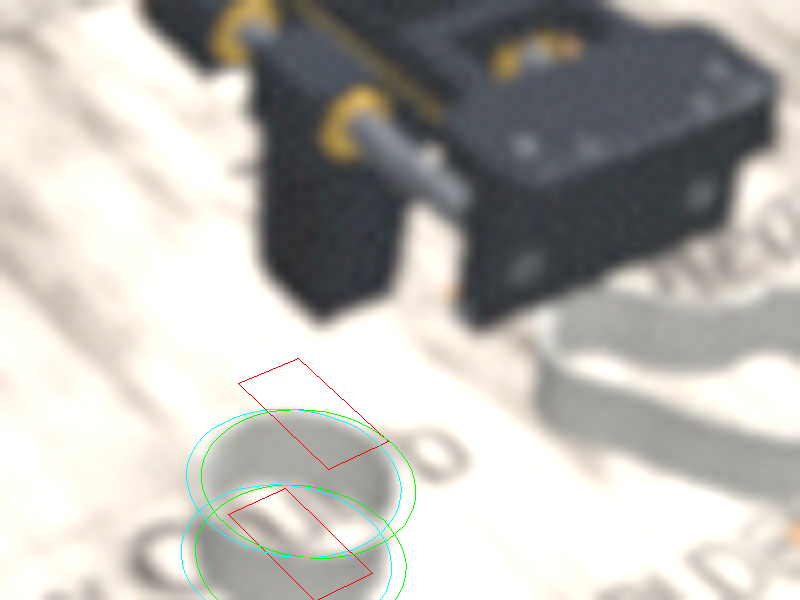

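```bash
python3 -c "
from h import *
dk()
im=snap('side','side2.png');snap('top','top2.png');dk()
im=cv2.imread('pics/side2.png');x0,y0,s=270,190,8
o=cv2.resize(im[y0:y0+75,x0:x0+100],None,fx=s,fy=s,interpolation=cv2.INTER_CUBIC)
cv2.imwrite('pics/z3.png',o)"
```

```text
t 3.1 [ 0.5171 -0.1816  0.0639] F [ 1.3 -0.1  0.6] op 0.003 tool x ang 179.02 indock mm [ -98.9 -167.4]
t 3.2 [ 0.5171 -0.1819  0.064 ] F [-0.2  0.2  0.1] op 0.005 tool x ang 179.0 indock mm [ -98.9 -167.7]
```

View pics/z3.png

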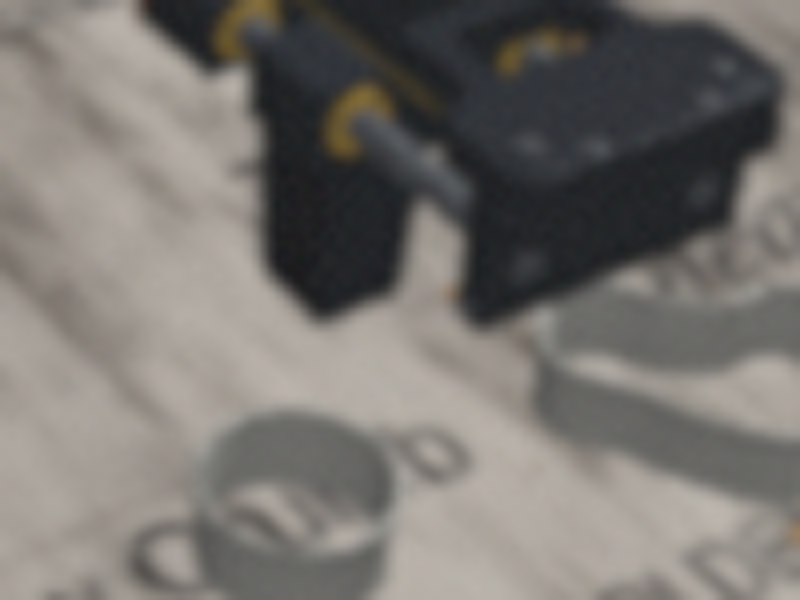

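View pics/top2.png

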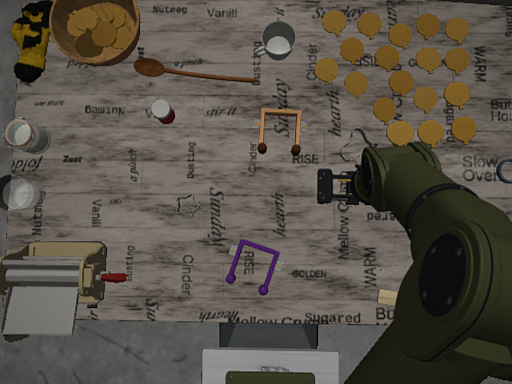

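```bash
python3 -c "
from h import *
im=cv2.imread('pics/side2.png');o=cv2.resize(im[90:270,210:410],None,fx=3.3,fy=3.3,interpolation=cv2.INTER_CUBIC)
o=cv2.convertScaleAbs(o,alpha=1.3)
for z in(.064,.069,.05,.114):
  q=((proj('side',[.517,-.182,z])[0]-[210,90]+.5)*3.3).astype(int);cv2.circle(o,q,3,(0,0,255),-1);print(z,q)
cv2.imwrite('pics/z4.png',o)"
```

```text
0.064 [332 478]
0.069 [333 472]
0.05 [330 496]
0.114 [339 410]
```

View pics/z4.png

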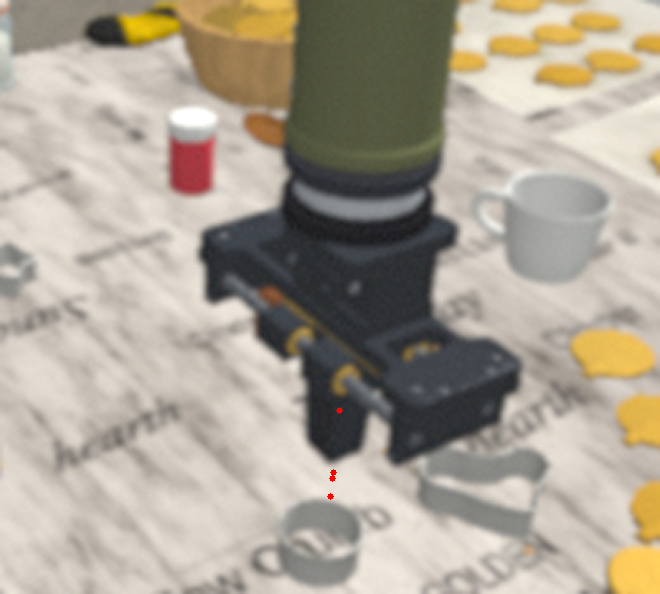

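```bash
python3 -c "
from h import *
for z in(.1,.13,.16):print(z,unproj('top',[[317.5,168.5],[317.5,203.5],[317.5,186]],z).round(3).tolist())
for z in(.05,.08):print(unproj('side',[[210+335/3.3,90+455/3.3]],z))
"; python3 - <<'E'
import cv2
im=cv2.imread('pics/top2.png')[140:230,300:400];cv2.imwrite('pics/z5.png',cv2.convertScaleAbs(cv2.resize(im,None,fx=6,fy=6,interpolation=cv2.INTER_CUBIC),alpha=1.6))
E
```

```text
0.1 [[0.566, -0.099, 0.1], [0.489, -0.099, 0.1], [0.527, -0.099, 0.1]]
0.13 [[0.562, -0.096, 0.13], [0.487, -0.096, 0.13], [0.524, -0.096, 0.13]]
0.16 [[0.558, -0.092, 0.16], [0.485, -0.093, 0.16], [0.521, -0.093, 0.16]]
[[ 0.54229173 -0.15517402  0.05      ]]
[[ 0.51830003 -0.18200001  0.08      ]]
```

View pics/z5.png

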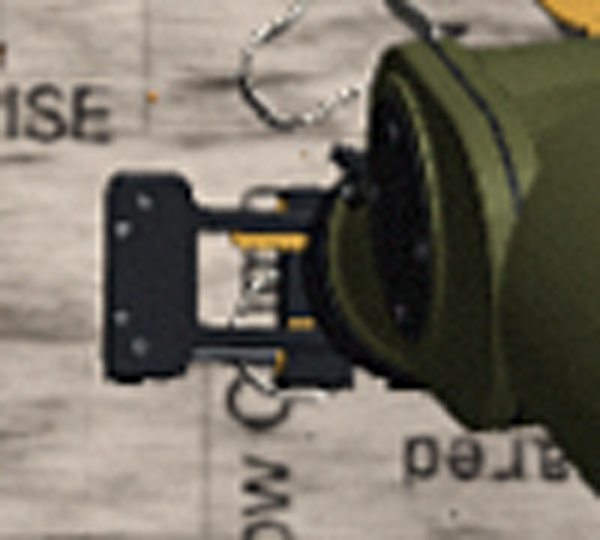

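```bash
python3 -c "
from h import *
for z in(.084,.099,.114,.13,.145):print(z,((proj('side',[[.517-.0375,-.182-.0935,z],[.517-.0375,-.182+.0935,z],[.517-.009,-.182-.0175,z-.05]])-[210,90]+.5)*3.3).astype(int).tolist())
s=r.get_state();print(s['q'])
"
```

```text
0.084 [[392, 580], [190, 387], [334, 540]]
0.099 [[395, 559], [190, 367], [337, 521]]
0.114 [[398, 537], [191, 347], [339, 501]]
0.13 [[402, 512], [191, 325], [341, 480]]
0.145 [[405, 488], [191, 303], [343, 459]]
[ 0.3822029   0.83055058 -0.21558582  1.92090576  0.39219717  0.42610522
  1.42947764]
```

```bash
python3 -c "
from h import *
for z in (.206,.22,.25):print(z,proj('side',[.183,.598,z]))
im=cv2.imread('pics/side0.png')[0:90,0:100];cv2.imwrite('pics/z6.png',cv2.convertScaleAbs(cv2.resize(im,None,fx=6,fy=6,interpolation=cv2.INTER_CUBIC),alpha=1.6))
b=np.array([263.2,123.7,13.6,25.4]);
for z in(0,.07):print(proj('side',[.728,.288,z]))
"
```

```text
0.206 [[46.49168408 79.23205236]]
0.22 [[44.83597485 74.21358102]]
0.25 [[41.1999907  63.19287656]]
[[269.36602561 141.52676692]]
[[269.70880605 120.69814547]]
```

View pics/z6.png

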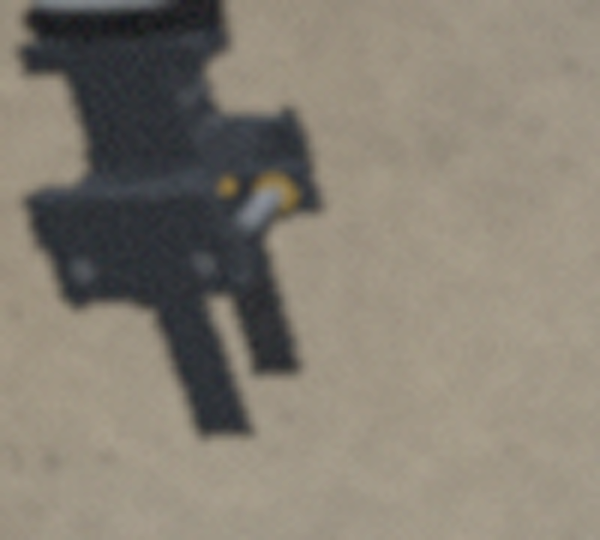

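The fingers look about 30 mm higher in the side view than the reported pose says. I'll descend in steps and watch the force and the picture.

```bash
python3 -m inch '[[1,[0.2,0.1,1],0],[1,[0.2,0.1,2],0],[1,[0.2,0.1,2.5],0],[1,[0.2,0.1,2.5],0],[1,[0.2,0.1,2.5],0]]'; python3 -c "
from h import *
dk()
snap('side','side3.png');im=cv2.imread('pics/side3.png');o=cv2.resize(im[150:290,250:390],None,fx=4,fy=4,interpolation=cv2.INTER_CUBIC)
cv2.imwrite('pics/z7.png',cv2.convertScaleAbs(o,alpha=1.3))"
```

```text
clock: 3.7
tool_pos: [0.5133, -0.1805, 0.0362]
eef_rot: [0.009, 1.0, 0.0, -0.0]
contact_force: [-0.4, -0.9, 0.6]
opening: 0.001
t 3.7 [ 0.5133 -0.1805  0.0362] F [-0.4 -0.9  0.6] op 0.001 tool x ang 179.0 indock mm [-102.7 -166.4]
```

View pics/z7.png

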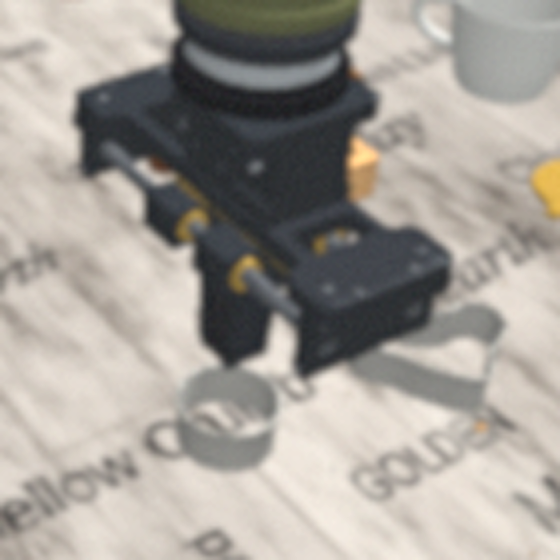

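```bash
python3 -c "
from h import *
uv=[250+232/4-.5,150+363/4-.5]
for z in(.01,.022,.04,.05,.06,.07):print(z,unproj('side',uv,z)[0].round(4), proj('side',[.5043,-.198,z])[0].round(1))
print(uv)
# tub check
q=unproj('top',[[161,107]],.07)[0];print(q,proj('side',q))
snap('top','top3.png');o=cv2.resize(cv2.imread('pics/top3.png')[150:230,290:390],None,fx=6,fy=6,interpolation=cv2.INTER_CUBIC);cv2.imwrite('pics/z8.png',cv2.convertScaleAbs(o,alpha=1.6))
o=cv2.resize(cv2.imread('pics/side0.png')[110:160,245:295],None,fx=8,fy=8);cv2.imwrite('pics/z9.png',o)
"
```

```text
0.01 [ 0.5427 -0.1464  0.01  ] [308.  262.6]
0.022 [ 0.5338 -0.1565  0.022 ] [308.5 258.2]
0.04 [ 0.5205 -0.1717  0.04  ] [309.2 251.3]
0.05 [ 0.5131 -0.1801  0.05  ] [309.6 247.4]
0.06 [ 0.5057 -0.1886  0.06  ] [310.  243.5]
0.07 [ 0.4983 -0.197   0.07  ] [310.4 239.4]
[307.5, 240.25]
[0.70861854 0.25696652 0.07      ] [[269.87958131 125.8252727 ]]
```

View pics/z8.png

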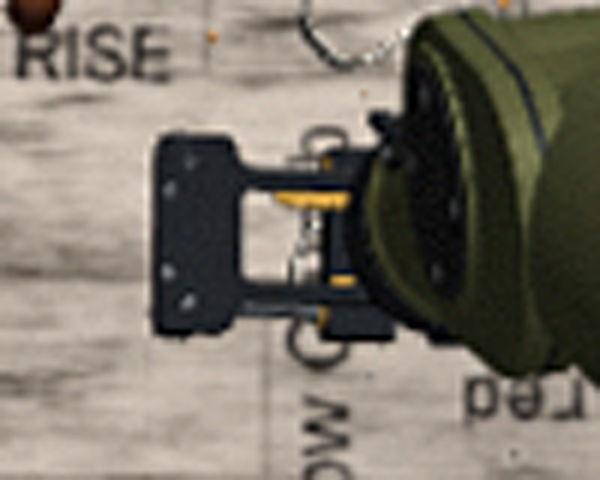

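View pics/z9.png

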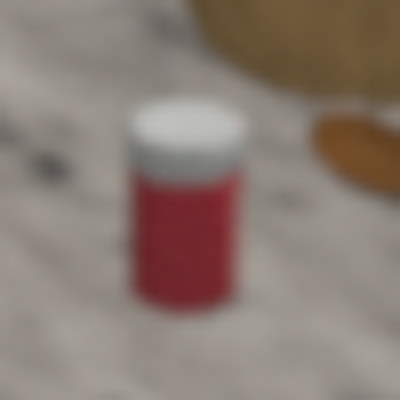

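```bash
python3 -m inch '[[1,[0,0,0.6],0],[1,[0,0,1.2],0],[1,[0,0,1.7],0],[1,[0,0,1.7],0],[1,[0,0,1.7],0]]'; python3 -c "
from h import *
dk()
snap('side','side4.png');im=cv2.imread('pics/side4.png');o=cv2.resize(im[180:290,260:370],None,fx=5,fy=5,interpolation=cv2.INTER_CUBIC)
cv2.imwrite('pics/z10.png',cv2.convertScaleAbs(o,alpha=1.3));dk()"
```

```text
clock: 4.3
tool_pos: [0.5133, -0.1805, 0.0192]
eef_rot: [0.009, 1.0, 0.0, -0.0]
contact_force: [0.3, 0.8, 0.7]
opening: 0.005
t 4.3 [ 0.5133 -0.1805  0.0192] F [0.3 0.8 0.7] op 0.005 tool x ang 179.0 indock mm [-102.8 -166.4]
t 4.35 [ 0.5134 -0.1806  0.0194] F [-0.  -0.4  0.2] op 0.002 tool x ang 179.0 indock mm [-102.6 -166.4]
```

View pics/z10.png

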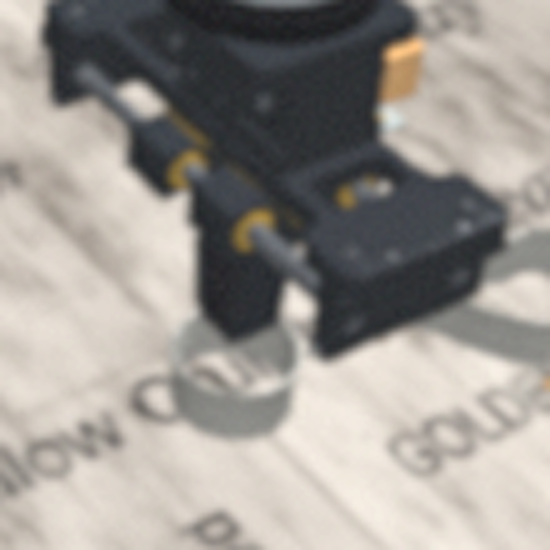

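```bash
python3 -m inch '[[1,[0,0,0.1],0],[1,[0,0,0.3],0],[1,[0,0,0.4],0],[1,[0,0,0.4],0]]';python3 -m inch '[[1,[0,0,0.1],0],[1,[0,0,0.2],0],[1,[0,0,0.2],0]]'; python3 -c "
from h import *
dk()
snap('side','side5.png');im=cv2.imread('pics/side5.png');o=cv2.resize(im[180:290,260:370],None,fx=5,fy=5,interpolation=cv2.INTER_CUBIC)
cv2.imwrite('pics/z11.png',cv2.convertScaleAbs(o,alpha=1.3));dk()"
```

```text
clock: 4.75
tool_pos: [0.5133, -0.1806, 0.0154]
eef_rot: [0.009, 1.0, 0.0, -0.0]
contact_force: [0.0, 0.1, -0.3]
opening: 0.005
clock: 5.05
tool_pos: [0.5133, -0.1806, 0.0134]
eef_rot: [0.009, 1.0, 0.0, -0.0]
contact_force: [-0.3, 0.3, 0.7]
opening: 0.007
t 5.05 [ 0.5133 -0.1806  0.0134] F [-0.3  0.3  0.7] op 0.007 tool x ang 179.0 indock mm [-102.7 -166.4]
t 5.1 [ 0.5134 -0.1805  0.0134] F [-0.4  0.   0.2] op 0.004 tool x ang 179.0 indock mm [-102.7 -166.4]
```

View pics/z11.png

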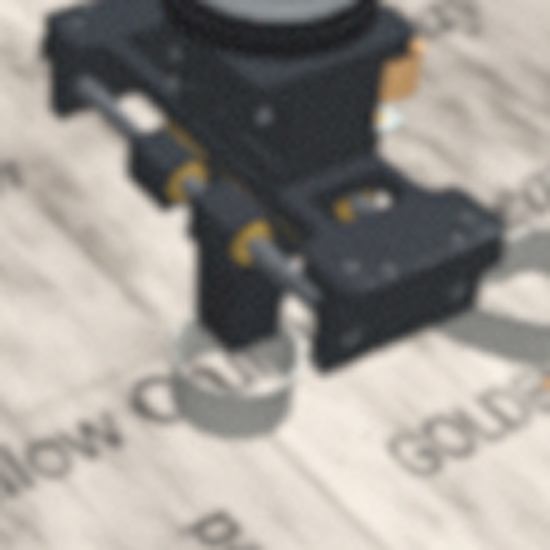

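```bash
python3 -m inch '[[1,[0,0,0.5],0],[1,[0,0,1],0],[1,[0,0,1.3],0],[1,[0,0,1.3],0]]'; python3 -c "
from h import *
dk()
snap('side','side6.png');im=cv2.imread('pics/side6.png');x0,y0,s=275,215,9
o=cv2.resize(im[y0:y0+65,x0:x0+80],None,fx=s,fy=s,interpolation=cv2.INTER_CUBIC)
o=cv2.convertScaleAbs(o,alpha=1.3)
def L(P,c):
    q=(proj('side',np.array(P))-[x0,y0]+.5)*s;cv2.polylines(o,[q.round().astype(int)],True,c,1)
t=np.linspace(0,6.28,50)
for (x,y,c) in((.513,-.181,(255,255,0)),):
  for z in(0,.026):L(np.c_[x+.026*np.cos(t),y+.026*np.sin(t),0*t+z],c)
for z in(.03,.04):L([[.5133+a,-.1806+b,z] for a,b in((.009,.0175),(.009,-.0175),(-.009,-.0175),(-.009,.0175))],(0,0,255))
cv2.imwrite('pics/z12.png',o)"
```

```text
clock: 5.5
tool_pos: [0.513, -0.1805, -0.0002]
eef_rot: [0.009, 1.0, 0.0, -0.001]
contact_force: [0.1, -0.1, 0.0]
opening: 0.006
t 5.5 [ 5.130e-01 -1.805e-01 -2.000e-04] F [ 0.1 -0.1  0. ] op 0.006 tool x ang 179.0 indock mm [-103.  -166.3]
```

View pics/z12.png

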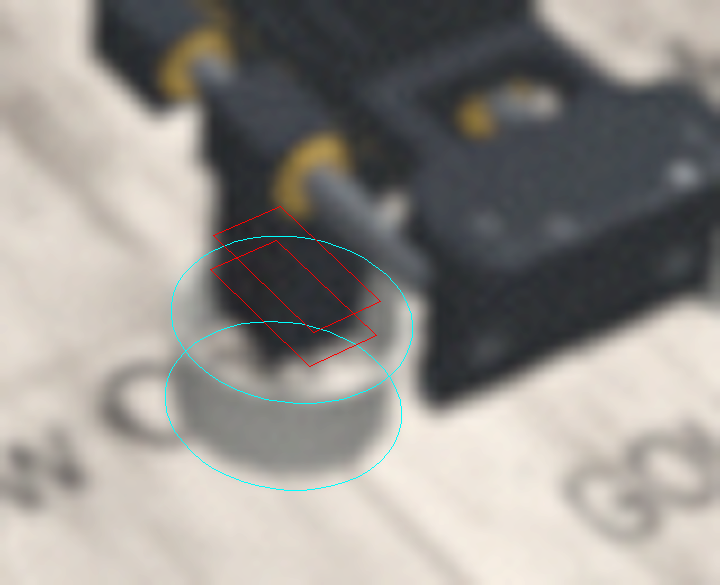

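```bash
python3 -c "
from h import *
for uv in([303.6,255.1],[298.4,249],[315,250.6]):
  for z in(.0,.015,.025,.035):print(uv,z,unproj('side',uv,z)[0].round(4))
im=cv2.imread('pics/side6.png');o=cv2.resize(im[215:275,280:340],None,fx=10,fy=10,interpolation=cv2.INTER_CUBIC)
cv2.imwrite('pics/z13.png',cv2.convertScaleAbs(o,alpha=2.2,beta=0))
"
```

```text
[303.6, 255.1] 0.0 [ 0.5162 -0.1692  0.    ]
[303.6, 255.1] 0.015 [ 0.5061 -0.181   0.015 ]
[303.6, 255.1] 0.025 [ 0.4993 -0.1888  0.025 ]
[303.6, 255.1] 0.035 [ 0.4926 -0.1967  0.035 ]
[298.4, 249] 0.0 [ 0.5178 -0.1495  0.    ]
[298.4, 249] 0.015 [ 0.5076 -0.1618  0.015 ]
[298.4, 249] 0.025 [ 0.5008 -0.17    0.025 ]
[298.4, 249] 0.035 [ 0.494  -0.1782  0.035 ]
[315, 250.6] 0.0 [ 0.544  -0.1709  0.    ]
[315, 250.6] 0.015 [ 0.533  -0.1826  0.015 ]
[315, 250.6] 0.025 [ 0.5258 -0.1904  0.025 ]
[315, 250.6] 0.035 [ 0.5185 -0.1982  0.035 ]
```

View pics/z13.png

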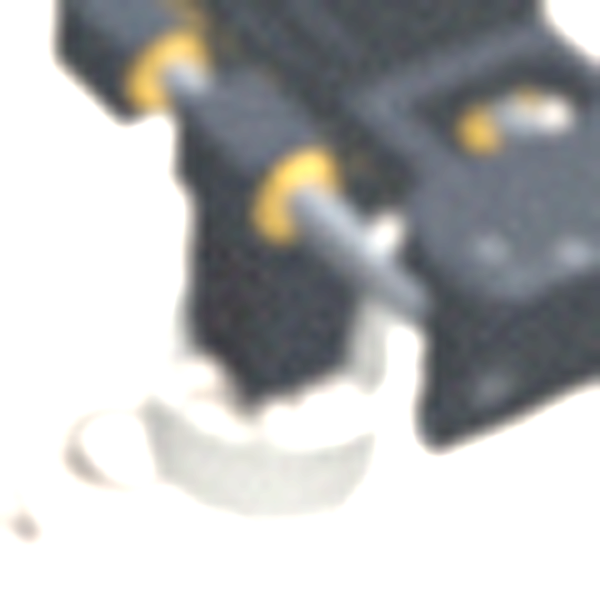

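Reported TCP z is now about 0 and there is no contact, so the reported height must be off. The picture puts the tips at about z = 0.025, right at the ring's mouth and centred in it. From here I'll go by the picture and the force.

```bash
python3 -m inch '[[1,[0,0,0.4],0],[1,[0,0,0.8],0],[1,[0,0,0.8],0]]'; python3 -m inch '[[1,[0,0,0.3],0],[1,[0,0,0.5],0],[1,[0,0,0.5],0]]'; python3 -c "
from h import *
dk()
snap('side','side7.png');im=cv2.imread('pics/side7.png');o=cv2.resize(im[215:275,280:340],None,fx=10,fy=10,interpolation=cv2.INTER_CUBIC)
cv2.imwrite('pics/z14.png',cv2.convertScaleAbs(o,alpha=1.4,beta=0))
"
```

```text
clock: 5.85
tool_pos: [0.5131, -0.1805, -0.008]
eef_rot: [0.009, 1.0, 0.0, -0.0]
contact_force: [-0.0, 0.0, -0.0]
opening: 0.002
clock: 6.15
tool_pos: [0.5132, -0.1805, -0.0128]
eef_rot: [0.009, 1.0, 0.0, -0.0]
contact_force: [0.5, 0.3, -0.7]
opening: 0.005
t 6.15 [ 0.5132 -0.1805 -0.0128] F [ 0.5  0.3 -0.7] op 0.005 tool x ang 179.0 indock mm [-102.8 -166.4]
```

View pics/z14.png

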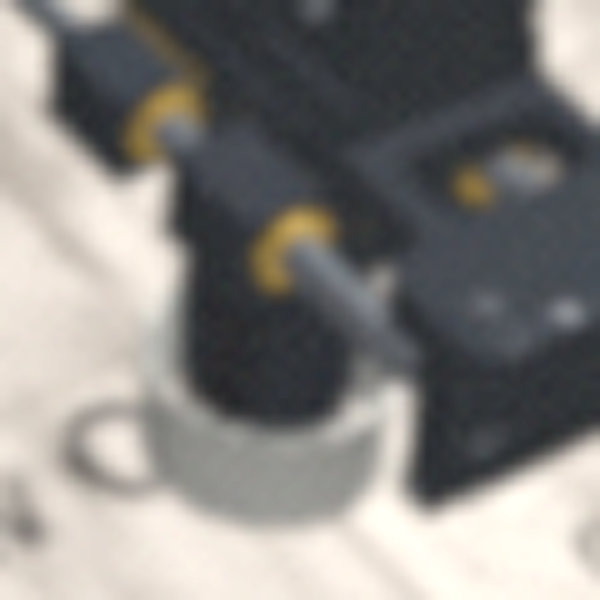

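The fingers are inside the ring. Next I'll lower 5 mm more, then sweep the ring sideways to the dock's midline.

```bash
python3 -m inch '[[1,[0,0,0.3],0],[1,[0,0,0.5],0],[1,[0,0.5,0.5],0],[1,[0,1,0.5],0],[1,[0,2,0.5],0],[1,[0,3,0.5],0],[1,[0,4,0.5],0],[1,[0,5,0.5],0],[1,[0,5,0.5],0]]'; python3 -c "
from h import *
dk()
snap('side','side8.png');im=cv2.imread('pics/side8.png');o=cv2.resize(im[180:290,240:370],None,fx=5,fy=5,interpolation=cv2.INTER_CUBIC)
cv2.imwrite('pics/z15.png',cv2.convertScaleAbs(o,alpha=1.4,beta=0))
"
```

```text
clock: 7.1
tool_pos: [0.5146, -0.1279, -0.0175]
eef_rot: [0.007, 1.0, 0.001, 0.0]
contact_force: [0.2, -0.5, 0.3]
opening: 0.006
t 7.1 [ 0.5146 -0.1279 -0.0175] F [ 0.2 -0.5  0.3] op 0.006 tool x ang 179.19 indock mm [-102.4 -113.7]
```

View pics/z15.png

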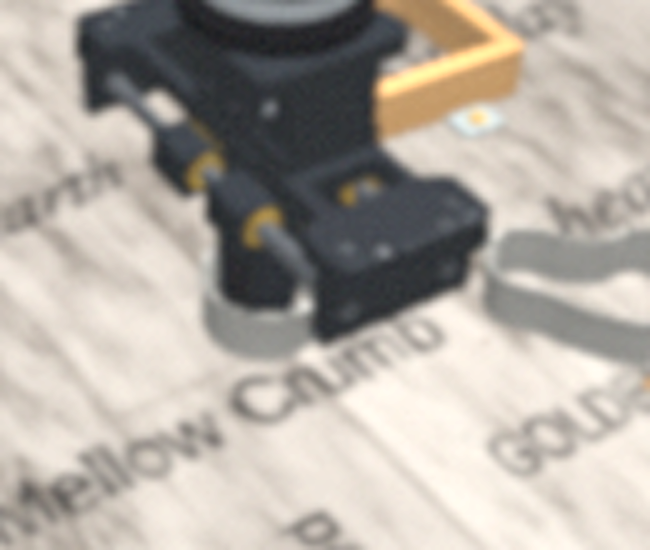

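The ring follows the fingers (now around crop pixel (255,310)), so I'll continue to the midline.

```bash
python3 -m inch '[[1,[0,1,0],0],[1,[0,2,0],0],[1,[0,3,0],0],[1,[0,4,0],0],[1,[0,5,0],0],[1,[0,6,0],0],[1,[0,7,0],0],[1,[0,8,0],0],[1,[0,9,0],0],[1,[0,10,0],0],[1,[0,10.8,0],0],[1,[0,11.6,0],0],[1,[0,12.2,0],0],[1,[0,12.5,0],0],[1,[0,12.5,0],0],[1,[0,11.9,0],0],[1,[0,11.3,0],0],[1,[0,11.3,0],0]]'; python3 -c "
from h import *
dk()
snap('side','side9.png');im=cv2.imread('pics/side9.png');o=cv2.resize(im[140:260,200:350],None,fx=5,fy=5,interpolation=cv2.INTER_CUBIC)
cv2.imwrite('pics/z16.png',cv2.convertScaleAbs(o,alpha=1.4,beta=0))
im=snap('top','top9.png')
overlay('top',im,None,DOCK,'z17.png',(230,90,350,210),5)
"
```

```text
clock: 8.95
tool_pos: [0.516, -0.02, -0.0175]
eef_rot: [0.01, 1.0, -0.001, -0.0]
contact_force: [0.0, -0.2, -0.2]
opening: 0.001
t 8.95 [ 0.516  -0.02   -0.0175] F [ 0.  -0.2 -0.2] op 0.001 tool x ang 178.84 indock mm [-102.9   -5.8]
```

View pics/z16.png

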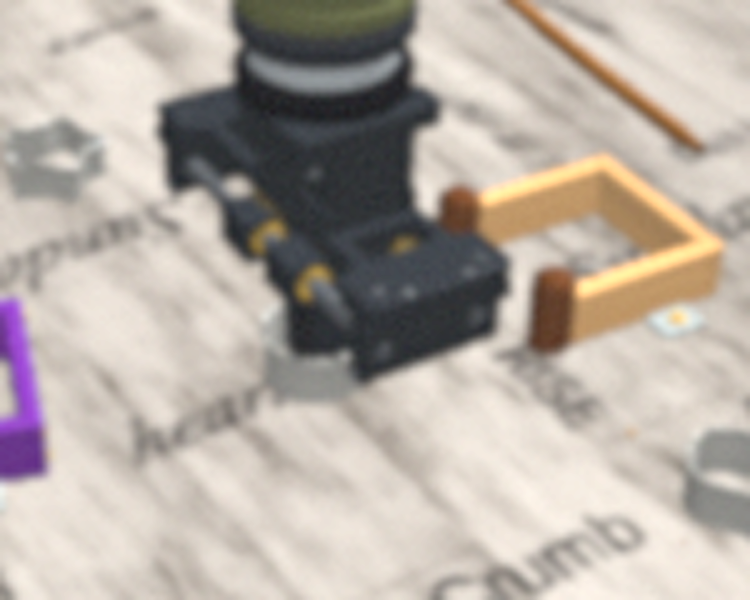

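View pics/z17.png

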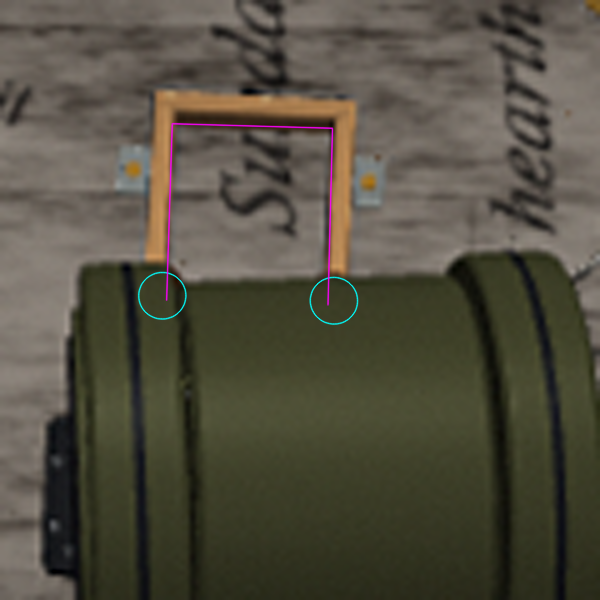

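```bash
python3 -m inch '[[1,[0,0.6,0],0],[1,[-0.6,0.6,0],0],[1,[-1.2,0.6,0],0],[1,[-1.8,0.6,0],0],[1,[-2.4,0.6,0],0],[1,[-3,0.6,0],0],[1,[-3.6,0.6,0],0],[1,[-4.2,0.6,0],0],[1,[-4.8,0.6,0],0],[1,[-5.4,0.6,0],0],[1,[-6,0.6,0],0],[1,[-6.5,0.6,0],0],[1,[-6.5,0.6,0],0]]'; python3 -c "
from h import *
dk()
im=snap('side','side10.png')
overlay('side',cv2.convertScaleAbs(im,alpha=1.4),(.573,-.0155),DOCK,'z18.png',(240,150,370,250),6)
"
```

```text
clock: 10.35
tool_pos: [0.5824, -0.0127, -0.0175]
eef_rot: [0.009, 1.0, 0.0, 0.001]
contact_force: [0.6, -0.2, -0.8]
opening: 0.008
t 10.35 [ 0.5824 -0.0127 -0.0175] F [ 0.6 -0.2 -0.8] op 0.008 tool x ang 178.99 indock mm [-36.7   2.6]
```

View pics/z18.png

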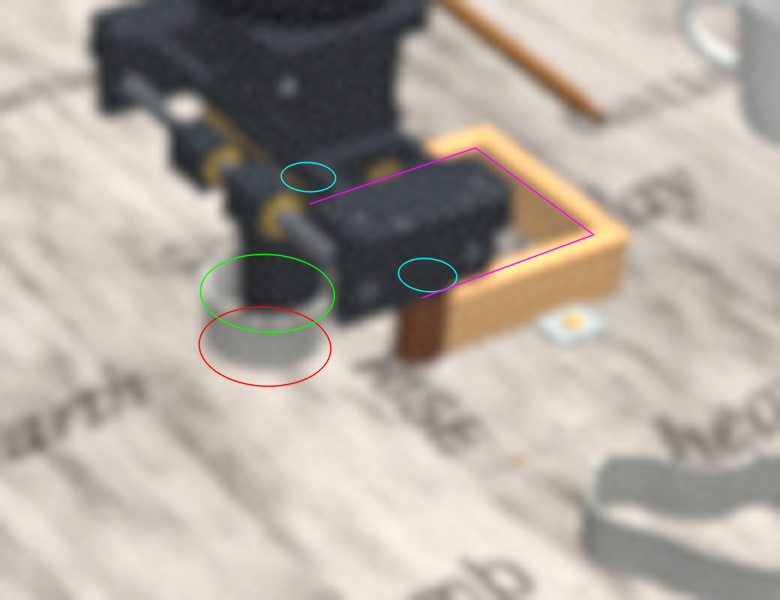

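```bash
python3 -m inch '[[1,[-0.5,-0.2,0],0],[1,[-1,-0.2,0],0],[1,[-1.5,-0.2,0],0],[1,[-2,-0.2,0],0],[1,[-2.5,-0.2,0],0],[1,[-3,-0.2,0],0],[1,[-3.5,-0.2,0],0],[1,[-3.5,-0.2,0],0]]'; python3 -c "
from h import *
dk()
im=snap('side','side11.png')
overlay('side',cv2.convertScaleAbs(im,alpha=1.4),(.61,-.0155),DOCK,'z19.png',(240,150,370,250),6)
im=snap('top','top11.png')
cv2.imwrite('pics/z20.png',cv2.resize(im[80:200,230:350,::-1],None,fx=5,fy=5))
"
```

```text
clock: 11.2
tool_pos: [0.6174, -0.0153, -0.0174]
eef_rot: [0.009, 1.0, 0.0, 0.001]
contact_force: [-0.3, -0.2, -0.1]
opening: 0.005
t 11.2 [ 0.6174 -0.0153 -0.0174] F [-0.3 -0.2 -0.1] op 0.005 tool x ang 178.99 indock mm [-1.6  0.7]
```

View pics/z19.png

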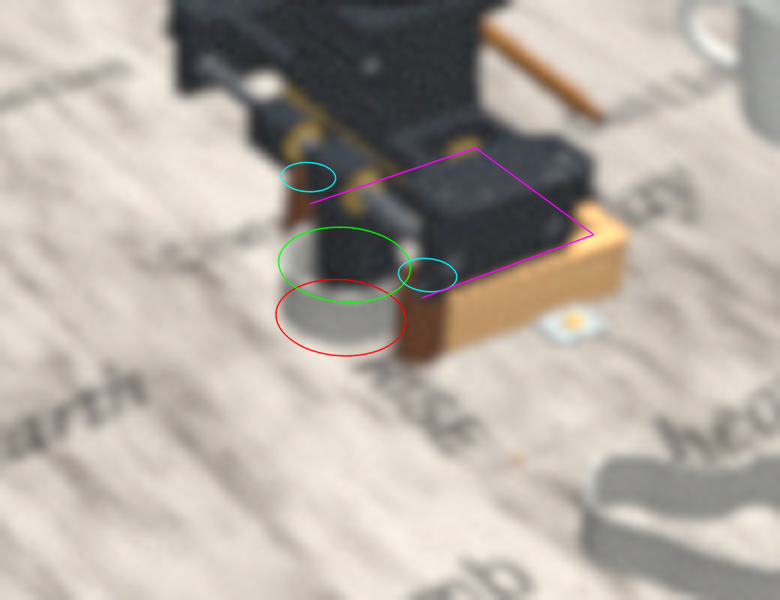

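View pics/z20.png

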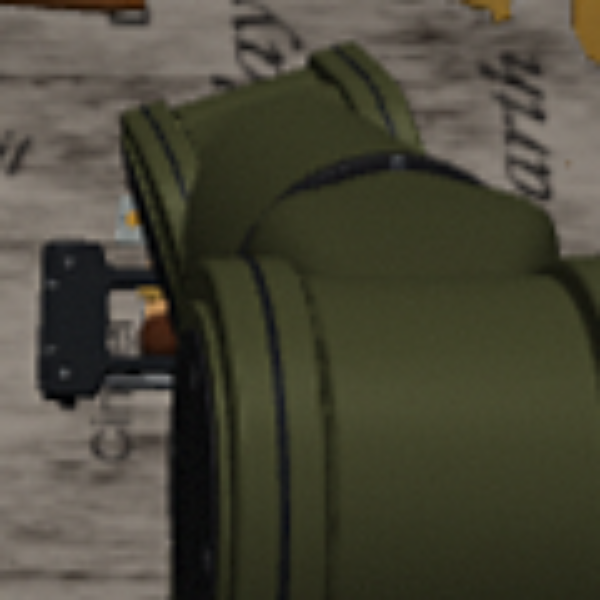

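The ring is in the mouth of the gap with no force on the wrist, and the body clears the posts. I'll continue inward.

```bash
python3 -m inch '[[1,[-0.5,0,0],0],[1,[-1,0,0],0],[1,[-1.5,0,0],0],[1,[-2,0,0],0],[1,[-2.5,0,0],0],[1,[-3,0,0],0],[1,[-3,0,0],0]]'; python3 -m inch '[[1,[-0.5,0,0],0],[1,[-1,0,0],0],[1,[-1.5,0,0],0],[1,[-2,0,0],0],[1,[-2.5,0,0],0],[1,[-2.5,0,0],0]]'; python3 -c "
from h import *
dk()
im=snap('side','side12.png')
overlay('side',cv2.convertScaleAbs(im,alpha=1.4),(.61,-.0155),DOCK,'z21.png',(240,130,370,230),6)
"
```

```text
clock: 12.0
tool_pos: [0.6473, -0.0159, -0.0174]
eef_rot: [0.009, 1.0, 0.0, 0.001]
contact_force: [0.1, -0.8, -0.2]
opening: 0.008
clock: 12.6
tool_pos: [0.6723, -0.0164, -0.0175]
eef_rot: [0.009, 1.0, 0.0, 0.001]
contact_force: [0.0, -0.5, 0.2]
opening: 0.012
t 12.6 [ 0.6723 -0.0164 -0.0175] F [ 0.  -0.5  0.2] op 0.012 tool x ang 178.98 indock mm [53.3  0.6]
```

View pics/z21.png

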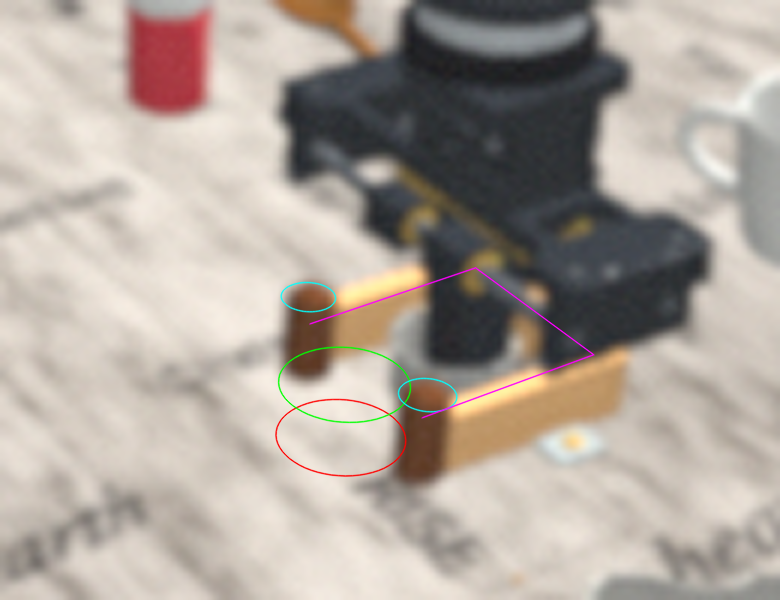

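```bash
python3 -m inch '[[1,[-0.4,0,0],0],[1,[-0.8,0,0],0],[1,[-1.2,0,0],0],[1,[-1.2,0,0],0]]'; python3 -m inch '[[1,[-0.15,0,0],0],[1,[-0.3,0,0],0],[1,[-0.3,0,0],0]]';  python3 -c "
from h import *
dk()
im=snap('side','side13.png')
overlay('side',cv2.convertScaleAbs(im,alpha=1.4),(.678,-.017),DOCK,'z22.png',(240,130,370,230),6)
"
```

```text
clock: 13.05
tool_pos: [0.6841, -0.0165, -0.0174]
eef_rot: [0.009, 1.0, 0.0, 0.001]
contact_force: [0.0, 0.9, -1.2]
opening: 0.006
clock: 13.35
tool_pos: [0.6865, -0.0166, -0.0175]
eef_rot: [0.009, 1.0, 0.0, 0.0]
contact_force: [0.1, -0.5, -0.7]
opening: 0.005
t 13.35 [ 0.6865 -0.0166 -0.0175] F [ 0.1 -0.5 -0.7] op 0.005 tool x ang 178.99 indock mm [67.5  0.6]
```

View pics/z22.png

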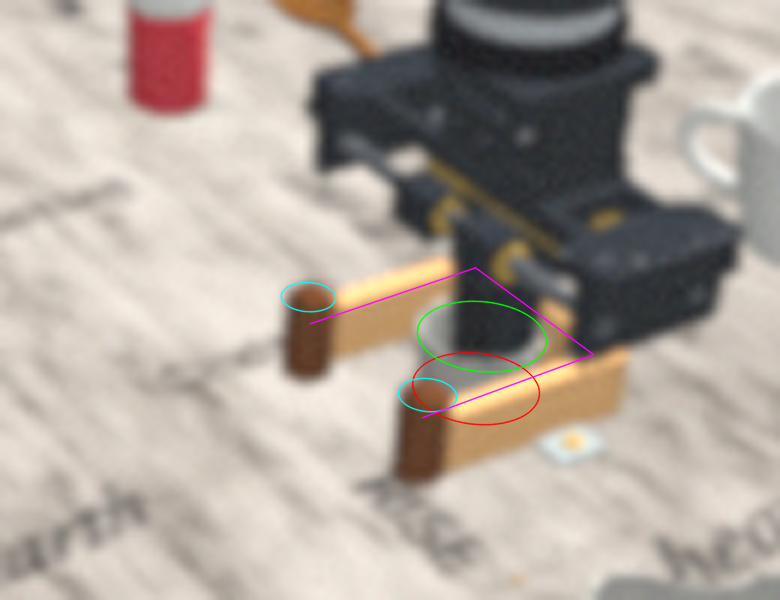

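```bash
for i in 1; do python3 -m inch '[[1,[-0.1,0,0],0],[1,[-0.2,0,0],0],[1,[-0.2,0,0],0]]' | sed -n 2,4p;  python3 -m inch '[[1,[-0.1,0,0],0],[1,[-0.2,0,0],0],[1,[-0.2,0,0],0]]'| sed -n 2,4p; done; python3 -c "
from h import *
dk()"
```

```text
tool_pos: [0.6883, -0.0166, -0.0175]
eef_rot: [0.009, 1.0, 0.0, -0.0]
contact_force: [-0.3, -0.3, 0.3]
tool_pos: [0.6891, -0.0164, -0.0177]
eef_rot: [0.009, 1.0, 0.0, -0.001]
contact_force: [-4.2, 0.5, 3.2]
t 14.0 [ 0.6891 -0.0164 -0.0177] F [-4.2  0.5  3.2] op 0.011 tool x ang 179.01 indock mm [70.1  0.8]
```

Contact with the back board: −4 N at dock x = 70 mm, where I expected it. I'll back off to the ring's centre and then lift straight out.

```bash
python3 -m inch '[[1,[0.3,0,0],0],[1,[0.6,0,0],0],[1,[0.9,0,0],0],[1,[0.9,0,0],0],[1,[0.9,0,0],0]]'; python3 -m inch '[[1,[0,0,-0.5],0],[1,[0,0,-1],0],[1,[0,0,-2],0],[1,[0,0,-3],0],[1,[0,0,-4.5],0],[1,[0,0,-7],0],[1,[0,0,-10],0],[1,[0,0,-14],0],[1,[0,0,-18],0],[1,[4,0,-20],0],[1,[8,0,-20],0],[1,[12,0,-20],0],[1,[16,0,-20],0],[1,[20,0,-20],0],[1,[20,0,-20],0]]';python3 -c "
from h import *
dk()
im=snap('side','side14.png');cut=(.619+.059,-.016-.018*59/1000)
overlay('side',cv2.convertScaleAbs(im,alpha=1.4),cut,DOCK,'z23.png',(240,130,370,230),6)
im=snap('top','top14.png');overlay('top',im,None,DOCK,'z24.png',(200,80,350,180),5)
"
```

```text
clock: 14.5
tool_pos: [0.6816, -0.0166, -0.0174]
eef_rot: [0.009, 1.0, 0.0, 0.0]
contact_force: [0.2, 0.6, -0.5]
opening: 0.004
clock: 16.0
tool_pos: [0.4739, -0.0138, 0.1832]
eef_rot: [0.008, 1.0, -0.001, -0.004]
contact_force: [0.3, -0.1, 0.5]
opening: 0.003
t 16.0 [ 0.4739 -0.0138  0.1832] F [ 0.3 -0.1  0.5] op 0.003 tool x ang 179.05 indock mm [-145.1   -0.4]
```

View pics/z23.png

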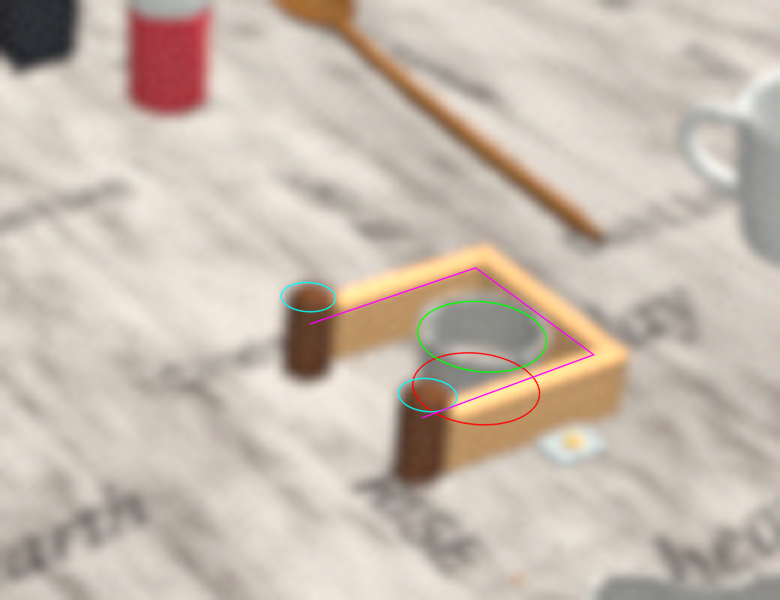

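View pics/z24.png

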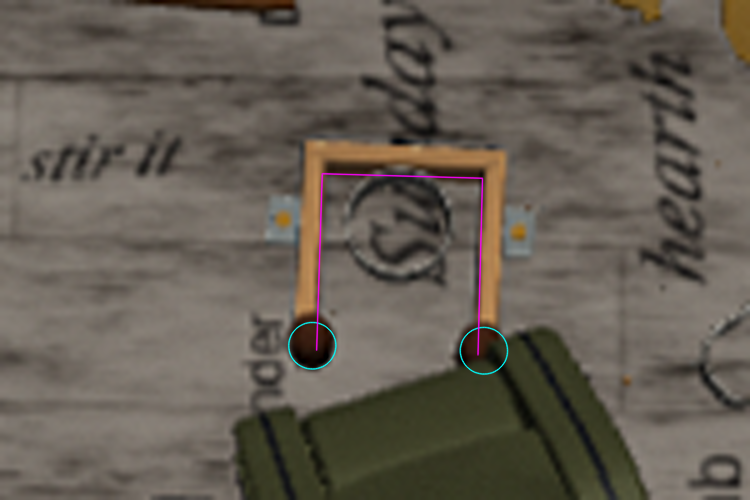

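```bash
python3 -c "
from h import *
im=cv2.imread('pics/top14.png');x0,y0,s=258,106,12
t=np.linspace(0,6.28,80);out=[]
for dxs in(None,.059,.055):
  o=cv2.convertScaleAbs(cv2.resize(im[y0:y0+40,x0:x0+48][:, :33+0] if 0 else im[y0:y0+36,x0+4:x0+26+0+0] ,None,fx=s,fy=s,interpolation=cv2.INTER_CUBIC),alpha=1.7)
  if dxs:
    for z,c in((0,(0,0,255)),(.026,(0,255,0))):
      P=np.c_[.619+dxs+.026*np.cos(t),-.017+.026*np.sin(t),0*t+z]
      q=(proj('top',P)-[x0+4,y0]+.5)*s;cv2.polylines(o,[q.round().astype(int)],True,c,1)
    for z,c in((0,(255,0,255)),(.03,(255,255,0))):
      P=np.array([[.619+.085,.02,z],[.619+.0835,-.055,z]]);q=(proj('top',P)-[x0+4,y0]+.5)*s;cv2.polylines(o,[q.round().astype(int)],True,c,1)
  out.append(o)
o=np.hstack(out);cv2.imwrite('pics/z25.png',o);print(o.shape)
for n in('star','bell','tub','cutter'):
  for c in('top','side'):
    for d in viewer.outline_of(c,n)[:2]:
      b=d['bbox'];print(c,n,round(d['p'],2),b)
"
```

```text
(432, 792, 3)
top star 0.48 [185.3, 194.5, 0.3, 4.9]
side star 0.68 [200.0, 162.8, 20.1, 16.8]
top bell 0.7 [341.4, 125.8, 29.2, 36.1]
side bell 0.69 [335.7, 223.4, 42.1, 33.0]
top tub 0.95 [152.5, 99.2, 20.6, 25.4]
side tub 0.57 [261.0, 123.1, 14.2, 25.2]
top cutter 0.53 [270.8, 112.5, 17.1, 24.1]
side cutter 0.64 [310.6, 178.2, 21.3, 16.8]
```

View pics/z25.png

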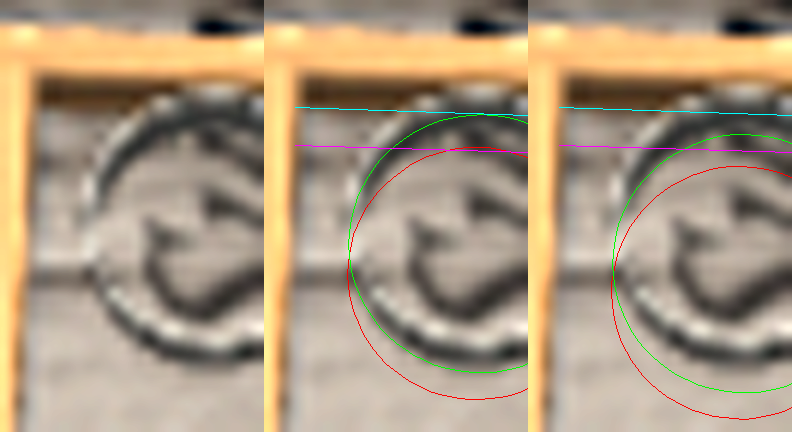

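```bash
python3 -m inch '[[1,[4,0,0],0],[1,[6,0,0],0],[1,[6,0,0],0],[1,[6,0,0],0]]' >/dev/null; python3 -c "
from h import *
A=np.mean([viewer.snapshot('top').astype(float) for _ in range(6)],0);B=np.mean([viewer.snapshot('side').astype(float) for _ in range(6)],0)
a=cv2.resize(np.clip(A*1.8,0,255).astype(np.uint8)[105:155,255:305,::-1],None,fx=8,fy=8,interpolation=cv2.INTER_NEAREST)
b=cv2.resize(np.clip(B*1.4,0,255).astype(np.uint8)[165:215,298:348,::-1],None,fx=8,fy=8,interpolation=cv2.INTER_NEAREST)
cv2.imwrite('pics/z26.png',np.hstack([a,b]))
for z in(0,.026,.03):print(z,proj('top',[[.704,-.017,z],[.710,-.017,z]]).round(2).tolist())
print(A[108:120,276:284].mean(2).round().astype(int))
"
```

```text
0 [[279.25, 117.73], [279.27, 115.32]]
0.026 [[279.59, 115.03], [279.61, 112.56]]
0.03 [[279.64, 114.6], [279.67, 112.12]]
[[ 98  87  34   4  10  28  48  66]
 [118 117 107 105 106 106 125 134]
 [116 118 119 121 122 120 127 130]
 [118 119 114 112 112 112 112 113]
 [ 73  76  74  74  75  80  84  92]
 [ 31  59  78  98 104  91  63  47]
 [ 73  49  50  63  64  55  40  86]
 [ 53  35  31  32  29  31  33  63]
 [ 30  31  33  39  46  38  33  32]
 [ 49  73  50  26  40  62  71  54]
 [ 70  83  63  40  38  48  57  62]
 [ 88  87  83  79  74  58  42  40]]
```

View pics/z26.png

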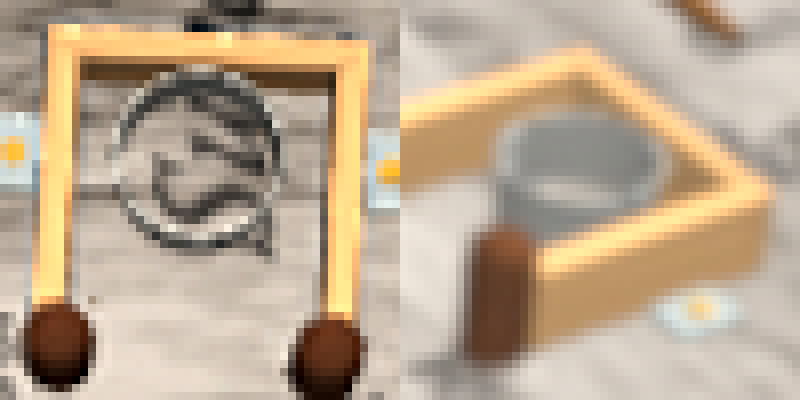

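The ring stands upright inside the dock, its far rim on row 113 directly below the board's edge at about row 112. The side view also shows it touching the back board. The star, bell and tub are where they were in the first pictures, to within detector noise, so I'm handing in.

```bash
python3 -c "
from h import *
dk();print(r.finish_job())"
```

```text
t 17.5 [ 0.4214 -0.012   0.1825] F [-0.1  1.1 -0.9] op 0.007 tool x ang 179.0 indock mm [-197.6    0.5]
the job is handed in; nothing more can be done
None
```

The round cutter is through the gap and against the back board of the brown dock, upright and never lifted. I lowered the closed fingertips into the ring and pushed it from inside: sideways to the dock's midline, then straight in. The job was handed in at 17.5 s with the arm clear.

**Last checks:**
- **Contact:** at the end of the push the wrist read −4 N in x. After I withdrew, both cameras showed the ring at the back board, with any gap about 1 mm or less.
- **Bystanders:** the star, bell and tub match their first positions within detector noise. The top view of the star was mostly blocked by the arm, so I judged it from the side view.

**What disagreed:**
- **Height:** the reported tool height read about 40 mm lower than the pictures and the lack of contact showed, so I set the height from pictures and force.
- **Size:** the ring looked a little smaller than 52 mm in the side view.
- **Back board:** it lies about 6 mm deeper than my first dock fit. I stopped the push on contact, so this did not affect the result.

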